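Dress the tasting display on the sweet-shop counter

ROBOT

A 6-joint arm with a two-finger parallel gripper is mounted at the origin on the work surface. World frame = base frame: x ahead of the robot, y to its left, z up, the work surface at z = 0. Lengths are in m, angles in rad, forces in N, time in s.
With the tool pointing down it reaches from about 0.35 to 0.775 m from the base axis. Payload 7.3 kg.
Tool frame: the origin (TCP) lies at the very end of the fingers, on their centre line; the grasp point (between the pads) lies r.grip_depth behind it (r.grip_depth is the distance from the TCP to the grasp point, in m); z points along the fingers, y is the line along which they close (so a half turn about z gives the same grasp; the last joint's range is limited). The gripper opens to 92 mm and grips with 3 to 60 N. Pads are 19 mm wide; open, the fingers measure 130 mm over their backs; the gripper's body (75 mm by 190 mm) begins 47 mm behind the grasp point.
Start: joints at [1.154, 0.342, 1.524, -0, 1.275, -0.146], TCP at [0.14, 0.506, 0.227] pointing down, gripper open.
Joint ranges: [-2.53, 2.53], [-0.77, 2.02], [0.04, 2.7], [-1, 4.14], [0.28, 2.66], [-3.11, 3.11]. Speed limits (rad/s): [2.57, 2.57, 3.14, 3.14, 3.14, 3.14].

INTERFACE

Orientations are given as a unit quaternion [x, y, z, w].
In Python, from cell import monitor, imaging, r, finder gives the robot as it stands.
- The arm moves only by the tool carry_out, never from a script. Its argument "rows" is a list of rows, each a list of 5 numbers: the shift along the tool's x, y, z in m, then the turn about the tool's z in degrees, then the finger opening in m, from 0 to 0.0918. In form: [[x, y, z, roll, grip], ...]. A call has 1 to 10 rows; each row is the pose to reach, as a shift and turn from the pose commanded when the call began, along the tool's axes at that moment; what a row does not reach only later rows make up. A row lasts 1/12 s, in which the tool goes at most 41.7 mm and 7.16 degrees, less where a joint would pass 70% of its speed; a pose out of reach is approached as far as the arm can. A call with a gripper value outside its range is refused whole. The fingers move at their own pace and stop on an object; "grip_force" is the grip in N (left out, the last holds). Time passes only in rows, so rows that repeat a pose let the fingers close. It gives the time, the measured TCP pose, the force, the opening and the grip force at its end, in the units of the state.
- monitor.get_obs(): the state, without advancing time (a new reading comes with each control period).
- imaging.capture(name): name is "scene" or "top" or "wrist"; returns a dict with "color" (420x560x3 uint8, blue, green, red), "camera_matrix" (3x3 intrinsics, pixels), "world_from_camera" (4x4, takes a point from camera to world coordinates); the wrist camera has in their place "hand_eye" (4x4, takes a point from camera to tool coordinates, whose origin is the TCP and whose axes are the flange's). Camera axes: x right, y down, z forward; pixel columns grow to the right and rows downward; lengths in m; the calibration is good to about 2 mm. A picture is of the moment at which its call begins: read the wrist's pose just before it. There is no depth.
- r.sign_off(): hands the job in; it is judged then, once.
Trained networks look in a picture, given as the dict that the camera call returned (one of the last four; its "shot" number tells which), for a name from the list of things; names that differ only in an ending like _2 or _b are one class to them, and where a whole thing is asked for, a point or a joint stands for the part that bears it (a point fixed in the world has none). Each returns a list of dicts, best first, with "score" (0 to 1); they miss things now and then, are a little off and sometimes report something else, mostly with a low value. They report only what shows in the picture. A call takes as long as a camera call. They do not tell look-alikes from the thing itself.
- finder.regions_of(label, picture): "region" (420x560 bool, what is visible of it) and "box" ([left, top, width, height] in pixels, round what is visible of it).
- finder.landmark_of(label, picture): "centre" ([column, row] in pixels: a listed point, or the origin of a listed thing).
The state is a dict: "t": time; "joint_positions": joint angles; "dq": joint speeds; "joint_torque": joint torques, N m; "ee_pos": TCP position; "orientation": TCP orientation; "ft_force": force on the tool from outside, world axes, zero at the start; "wrist_torque": the same for the moment, N m; "width": finger opening in m; "grip_force": force on a finger pad.
Only numpy, scipy, OpenCV 4.12 (cv2) and the standard library are available. Lean on these libraries where they do the work, as an engineer would, in place of code of your own. Each camera call takes 0.05 s, during which the arm holds its last target. There are 200 camera calls.

TASK

Dress the tasting display around the wooden plinth: stand the square tin in the middle of the plinth, square with it, and the smallest jar in the middle of the tin's lid. Stand the tall, slim jar in the middle of the cork mat to the left of the plinth, the wide, squat jar in the middle of the mat to its right, and the white tasting cup in the middle of the mat behind it, left, right and behind being as the robot sees them (behind is the side away from the robot). Leave everything upright, at rest and let go, and never lay a jar on its side.

Things in the scene. Friction and masses are not known exactly. Their poses are not given: they have to be found in the camera images.
- plinth: Low square block of pale wood fixed on the counter, 90 x 90 mm, 30 mm high, with a blank brass plate on its front face; origin at the centre of the underside. Its x axis points away from the robot (behind), y to the left, z up; it is turned up to 0.35 rad either way.
- mat_a: One of three identical round cork mats lying fixed on the counter, 90 mm in diameter, 4 mm thick, origin at the centre of the underside. Which of the three is to the left of the plinth, to its right or behind it differs from start to start and has to be found from their positions; the centres are about 115 to 155 mm from the plinth's.
- mat_b: One of three identical round cork mats lying fixed on the counter, 90 mm in diameter, 4 mm thick, origin at the centre of the underside. Which of the three is to the left of the plinth, to its right or behind it differs from start to start and has to be found from their positions; the centres are about 115 to 155 mm from the plinth's.
- mat_c: One of three identical round cork mats lying fixed on the counter, 90 mm in diameter, 4 mm thick, origin at the centre of the underside. Which of the three is to the left of the plinth, to its right or behind it differs from start to start and has to be found from their positions; the centres are about 115 to 155 mm from the plinth's.
- tin_mid (a point): Plain square steel tin with a flat lid and a blank paper label on one side, closed, 64 x 64 mm over the lid (62 mm below it; the lid is the top 8 mm), 40 mm high, about 180 g. Its point is at the centre, half-way up; x and y axes are square to its sides, z up.
- small_jar_mid (a point): The smallest closed glass sweet jar full of mixed boiled sweets, with a metal lid and a knob (lid and knob fixed on): body 42 mm in diameter up to 38 mm, lid 39 mm wide up to 46 mm, knob 20 mm wide up to the top at 62 mm; about 100 g. Its point is on its axis, half-way up; z points up when it stands.
- tall_jar_mid (a point): The tall, slim closed glass sweet jar full of mixed boiled sweets, with a metal lid and a knob (lid and knob fixed on): body 54 mm in diameter up to 102 mm, lid 50 mm wide up to 114 mm, knob 20 mm wide up to the top at 134 mm; about 300 g. Its point is on its axis, half-way up; z points up when it stands.
- wide_jar_mid (a point): The wide, squat closed glass sweet jar full of mixed boiled sweets, with a metal lid and a knob (lid and knob fixed on): body 68 mm in diameter up to 54 mm, lid 63 mm wide up to 64 mm, knob 20 mm wide up to the top at 84 mm; about 300 g. Its point is on its axis, half-way up; z points up when it stands.
- cup_mid (a point): White ceramic tasting cup without a handle, open at the top and empty, 54 mm in diameter at the foot, 58 mm at the rim, 42 mm high, wall 4 mm, about 120 g. Its point is on its axis, half-way up; z points up when it stands.
Things that resemble listed ones, but are neither listed nor needed, are in the scene too. Leave any purple look-alike of the part that bears tall_jar_mid alone.

How it is judged:
At the end, for the whole second after the job is handed in: Tin on the plinth within 12 mm of its centre, square within 0.2 rad; small jar on the tin within 10 mm; tall jar on the mat left of the plinth, wide jar on the right one, cup on the one behind, each within 13 mm of the mat's centre; all upright within 0.1 rad, still and released (height (world z) of tin_mid between 0.045 and 0.055 m and angle between each of tin_mid, small_jar_mid, tall_jar_mid, wide_jar_mid, cup_mid's own z axis and vertical below 0.1 rad and linear speed of each of tin, small_jar, tall_jar, wide_jar, cup below 0.01 m/s and angular speed of each of tin, small_jar, tall_jar, wide_jar, cup below 0.1 rad/s and horizontal distance between tin_mid and plinth below 0.012 m and (angle between the x axis of tin_mid and the x axis of plinth, either way round below 0.2 rad or angle between the x axis of tin_mid and the y axis of plinth, either way round below 0.2 rad) and height (world z) of small_jar_mid between 0.096 and 0.106 m and horizontal distance between small_jar_mid and tin_mid below 0.01 m and height (world z) of tall_jar_mid between 0.066 and 0.076 m and (horizontal distance between tall_jar_mid and mat_a below 0.013 m or horizontal distance between tall_jar_mid and mat_b below 0.013 m or horizontal distance between tall_jar_mid and mat_c below 0.013 m) and y of tall_jar_mid in the frame of plinth above 0.08 m and height (world z) of wide_jar_mid between 0.041 and 0.051 m and (horizontal distance between wide_jar_mid and mat_a below 0.013 m or horizontal distance between wide_jar_mid and mat_b below 0.013 m or horizontal distance between wide_jar_mid and mat_c below 0.013 m) and y of wide_jar_mid in the frame of plinth below -0.08 m and height (world z) of cup_mid between 0.02 and 0.03 m and (horizontal distance between cup_mid and mat_a below 0.013 m or horizontal distance between cup_mid and mat_b below 0.013 m or horizontal distance between cup_mid and mat_c below 0.013 m) and x of cup_mid in the frame of plinth above 0.08 m); the robot touches nothing.
It fails at once if a jar is laid over (tilted by more than 0.8 rad) (angle between any of small_jar_mid, tall_jar_mid, wide_jar_mid's own z axis and vertical above 0.8 rad).
It also fails if it takes over 120 s, if anything falls off the work surface, if the arm or the gripper's body presses on something with over 40 N, if the wrist force passes 120 N, or if a joint passes its speed limit or range.

## Working session

There is one attempt and no reset: what is moved stays moved. The work goes in short steps, Python scripts to look and compute and a tool call to move; the robot and the scene stay as the last step left them, time stands still between calls to the robot, and variables do not carry over. Pictures are saved under pics/ and viewed, at most 14 in all, crops included, and the job is handed in when it is done.

Besides the shell and the picture viewer there is one more tool, called after "Emit:" as a command line: name --pt "numbers of a row" for each row, then --argument value for the rest. carry_out: Moves the arm, as the interface text tells. Its arguments: {"type":"object","properties":{"rows":{"type":"array"},"grip_force":{"type":"number"}},"required":["rows"]}

```bash
mkdir -p pics; ls; python3 - <<'E'
from cell import monitor, imaging, r, finder
import cv2, numpy as np
o=monitor.get_obs(); print(o['t'],o['ee_pos'],o['orientation'],o['width'],r.grip_depth)
for n in ('scene','top'):
    p=imaging.capture(n); cv2.imwrite(f'pics/{n}0.png',p['color'])
    print(n,p['camera_matrix'].tolist(),np.round(p['world_from_camera'],3).tolist())
    for l in ['plinth','mat_a','tin_mid','small_jar_mid','tall_jar_mid','wide_jar_mid','cup_mid']:
        print(l,[(np.round(d['centre'],1).tolist(),round(d['score'],2)) for d in finder.landmark_of(l,p)])
E
```

```text
pics
0.0 [0.14023247 0.50548737 0.22602081] [ 1.34966130e-01  9.90849890e-01 -7.66844306e-04 -2.26012459e-04] 0.09168261788956444 0.0188
scene [[476.58565728476253, 0.0, 274.01373127524755], [0.0, 476.58565728476253, 204.83461682797397], [0.0, 0.0, 1.0]] [[0.662, 0.506, -0.554, 1.099], [0.75, -0.442, 0.493, -0.481], [0.005, -0.741, -0.671, 0.775], [0.0, 0.0, 0.0, 1.0]]
plinth [([268.4, 222.6], 0.88)]
mat_a [([311.0, 199.3], 0.73), ([216.2, 249.0], 0.66), ([287.7, 263.1], 0.55)]
tin_mid [([314.1, 152.1], 0.71)]
small_jar_mid [([111.7, 322.1], 0.91)]
tall_jar_mid [([372.1, 152.1], 0.92), ([393.2, 136.8], 0.61)]
wide_jar_mid [([108.4, 259.5], 0.78), ([311.7, 156.6], 0.72)]
cup_mid [([111.4, 262.7], 0.44)]
top [[487.4431464254364, 0.0, 286.64847423010593], [0.0, 487.4431464254364, 208.1487616182463], [0.0, 0.0, 1.0]] [[-0.016, -0.997, 0.07, 0.427], [-1.0, 0.017, 0.018, 0.028], [-0.019, -0.069, -0.997, 1.441], [0.0, 0.0, 0.0, 1.0]]
plinth [([290.6, 217.0], 0.89)]
mat_a [([340.0, 217.6], 0.9), ([243.2, 216.1], 0.61), ([307.1, 176.5], 0.56)]
tin_mid [([208.5, 255.1], 0.89), ([340.6, 222.5], 0.4), ([428.3, 202.4], 0.31)]
small_jar_mid [([424.7, 204.9], 0.68)]
tall_jar_mid [([143.4, 210.0], 0.64), ([179.4, 210.3], 0.57)]
wide_jar_mid [([413.6, 246.0], 0.73)]
cup_mid [([232.6, 159.8], 0.54)]
```

View pics/scene0.png

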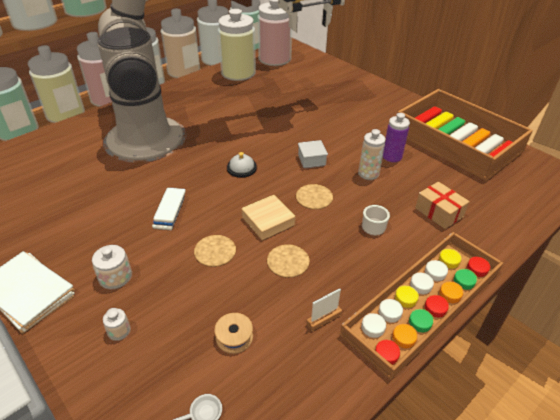

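View pics/top0.png

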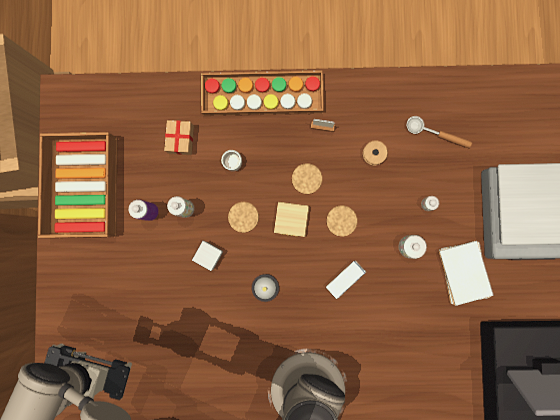

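Top view: the clear tall jar is at (180,207) with the purple look-alike beside it at (140,210). The tin is at (207,256), the cup at (232,160), the wide jar at (413,246) and the small jar at (430,203). The mats are at (243,217) left, (341,220) right and (307,178) behind, and the plinth is at (292,219). Next I fit the known shapes to the masks in both views and check the heights by triangulation.

```bash
cat > h.py <<'E'
from cell import monitor, imaging, r, finder
import cv2, numpy as np
from scipy.optimize import minimize, least_squares
from scipy.spatial.transform import Rotation as R
def circ(d,z,n=40):
    a=np.linspace(0,2*np.pi,n,endpoint=False); return np.c_[d/2*np.cos(a),d/2*np.sin(a),np.full(n,z)]
def sq(w,z): return np.array([[x*w/2,y*w/2,z] for x,y in ((1,1),(-1,1),(-1,-1),(1,-1))])
def rev(l): return [np.r_[circ(d,a),circ(d,b)] for d,a,b in l]
M={'plinth':[np.r_[sq(.09,0),sq(.09,.03)]],'mat_a':rev([(.09,0,.004)]),
'tin_mid':[np.r_[sq(.062,0),sq(.062,.032)],np.r_[sq(.064,.032),sq(.064,.04)]],
'small_jar_mid':rev([(.042,0,.038),(.039,.038,.046),(.02,.046,.062)]),
'tall_jar_mid':rev([(.054,0,.102),(.05,.102,.114),(.02,.114,.134)]),
'wide_jar_mid':rev([(.068,0,.054),(.063,.054,.064),(.02,.064,.084)]),
'cup_mid':[np.r_[circ(.054,0),circ(.058,.042)]]}
MID={'plinth':0,'mat_a':0,'tin_mid':.02,'small_jar_mid':.031,'tall_jar_mid':.067,'wide_jar_mid':.042,'cup_mid':.021}
def shoot(n):
    o=monitor.get_obs(); p=imaging.capture(n); T=p.get('world_from_camera')
    if T is None:
        W=np.eye(4);W[:3,:3]=R.from_quat(o['orientation']).as_matrix();W[:3,3]=o['ee_pos'];T=W@p['hand_eye']
    p['T']=T; return p
def proj(p,X):
    T=p['T']; c=(np.asarray(X)-T[:3,3])@T[:3,:3]; u=c@p['camera_matrix'].T; return u[:,:2]/u[:,2:]
def triang(ps,uv):
    A=[];b=[]
    for p,q in zip(ps,uv):
        d=p['T'][:3,:3]@np.linalg.solve(p['camera_matrix'],[*q,1]); d/=np.linalg.norm(d); P=np.eye(3)-np.outer(d,d); A.append(P); b.append(P@p['T'][:3,3])
    return np.linalg.lstsq(np.vstack(A),np.hstack(b),rcond=None)[0]
def plane(p,q,z):
    d=p['T'][:3,:3]@np.linalg.solve(p['camera_matrix'],[*q,1]); o=p['T'][:3,3]; return o+d*(z-o[2])/d[2]
def render(name,p,s,S=4):
    x,y,z,a=s; m=np.zeros((420*S,560*S),np.uint8); Rz=R.from_euler('z',a).as_matrix()
    for part in M[name]:
        h=cv2.convexHull((((proj(p,part@Rz.T+[x,y,z])+.5)*S-.5)*16).astype(np.int32)); cv2.fillConvexPoly(m,h,1,shift=4)
    return cv2.resize(m.astype(np.float32),(560,420),interpolation=cv2.INTER_AREA)
def fit(name,views,xy,z=None,yaw=None):
    "views: [(picture, region)]; xy start; z None=fit height; yaw None=round"
    def f(v):
        s=[xy[0]+v[0],xy[1]+v[1],v[2] if z is None else z,0 if yaw is None else yaw+v[3]*20]
        return sum(1-np.minimum(a,g).sum()/np.maximum(a,g).sum() for a,g in ((render(name,p,s),g.astype(np.float32)) for p,g in views))/len(views)
    s0=np.vstack([np.zeros(4),np.eye(4)*.01])
    q=minimize(f,[0,0,0,0],method='Nelder-Mead',options=dict(initial_simplex=s0,xatol=1e-4,fatol=1e-4,maxfev=160))
    v=q.x; return xy[0]+v[0],xy[1]+v[1],v[2] if z is None else z,(0 if yaw is None else yaw+v[3]*20),q.fun
def near(ds,uv,k=25):
    for d in ds:
        b=d['box']
        if np.hypot(b[0]+b[2]/2-uv[0],b[1]+b[3]/2-uv[1])<k: return d
E
cat > m1.py <<'E'
from h import *
S=shoot('scene');T=shoot('top')
c=cv2.resize(T['color'][120:320,110:470],None,fx=2,fy=2,interpolation=cv2.INTER_CUBIC)
c2=cv2.resize(S['color'][110:200,290:430],None,fx=2,fy=2,interpolation=cv2.INTER_CUBIC)
im=np.zeros((400+180,720,3),np.uint8);im[:400]=c;im[400:,:280]=c2
c3=cv2.resize(S['color'][230:340,80:160],None,fx=1.6,fy=1.6);im[400:400+c3.shape[0],300:300+c3.shape[1]]=c3
cv2.imwrite('pics/crop1.png',im)
for n,t,s,yw in [('plinth',(292,219),(268,217),0),('mat_a',(243,217),(314,196),None),('mat_a',(341,220),(215,249),None),('mat_a',(307,178),(288,260),None),
 ('tin_mid',(207,256),(312,154),.6),('small_jar_mid',(430,203),(116,323),None),('tall_jar_mid',(180,207),(372,156),None),('wide_jar_mid',(413,246),(113,266),None),('cup_mid',(232,160),(376,219),None)]:
    xy=plane(T,t,MID[n])[:2]
    ds=[(p,near(finder.regions_of(n,p),q)) for p,q in ((T,t),(S,s))]
    lm=[min((d['centre'] for d in finder.landmark_of(n,p)),key=lambda c:np.hypot(*(np.array(c)-q)),default=None) for p,q in ((T,t),(S,s))]
    print(n,np.round(xy,3),'tri',np.round(triang((T,S),lm),4) if all(l is not None for l in lm) else lm, [d and round(d['score'],2) for _,d in ds])
    v=[(p,d['region']) for p,d in ds if d]
    if len(v)==2: print('   joint',np.round(fit(n,v,xy,None,yw),4))
    for w in v: print('   single z0',np.round(fit(n,[w],xy,0,yw),4))
E
time python3 m1.py
```

```text
plinth [0.495 0.038] tri [ 0.4941  0.0419 -0.0038] [0.87, 0.61]
   joint [ 0.4926  0.0426 -0.0017 -0.1472  0.059 ]
   single z0 [ 0.4936  0.0432  0.     -0.1592  0.0636]
   single z0 [ 0.4927  0.0409  0.     -0.1448  0.0461]
mat_a [0.504 0.183] tri [ 0.4983  0.182  -0.0038] [0.93, 0.61]
   joint [ 0.503   0.1832 -0.0009  0.      0.0536]
   single z0 [0.5031 0.1835 0.     0.     0.0648]
   single z0 [0.5032 0.182  0.     0.     0.0402]
mat_a [ 0.49  -0.106] tri [ 0.4915 -0.1142  0.0143] [0.89, 0.6]
   joint [ 4.873e-01 -1.077e-01 -1.000e-04  0.000e+00  4.650e-02]
   single z0 [ 0.4874 -0.1071  0.      0.      0.0334]
   single z0 [ 0.4868 -0.108   0.      0.      0.0557]
mat_a [ 0.617 -0.008] tri [ 0.6176 -0.007  -0.0075] [0.84, 0.81]
   joint [ 6.135e-01 -6.800e-03 -1.000e-04  0.000e+00  5.890e-02]
   single z0 [ 0.6141 -0.007   0.      0.      0.0571]
   single z0 [ 0.6127 -0.0068  0.      0.      0.0558]
tin_mid [0.391 0.287] tri [0.3931 0.2819 0.022 ] [0.78, 0.68]
   joint [ 3.9030e-01  2.8640e-01 -7.0000e-04  1.0447e+00  5.8100e-02]
   single z0 [0.3905 0.2862 0.     1.0687 0.066
[... 317 characters left out ...]
 [0.5208 0.3647 0.0573] [0.7, 0.73]
   joint [5.317e-01 3.545e-01 4.000e-04 0.000e+00 7.900e-02]
   single z0 [0.5322 0.3549 0.     0.     0.0987]
   single z0 [0.5303 0.3564 0.     0.     0.0547]
wide_jar_mid [ 0.411 -0.305] tri [ 0.4119 -0.3083  0.0486] [0.76, 0.76]
   joint [ 0.4078 -0.3053 -0.0015  0.      0.0601]
   single z0 [ 0.4081 -0.3047  0.      0.      0.0576]
   single z0 [ 0.4079 -0.3053  0.      0.      0.0634]
cup_mid [0.671 0.212] tri [0.6718 0.21   0.0262] [0.84, 0.69]
   joint [ 6.665e-01  2.130e-01 -2.000e-04  0.000e+00  9.630e-02]
   single z0 [0.6696 0.2131 0.     0.     0.1345]
   single z0 [0.6662 0.2125 0.     0.     0.0452]
real	0m13.051s
user	0m11.490s
sys	0m5.326s
```

View crop.

View pics/crop1.png

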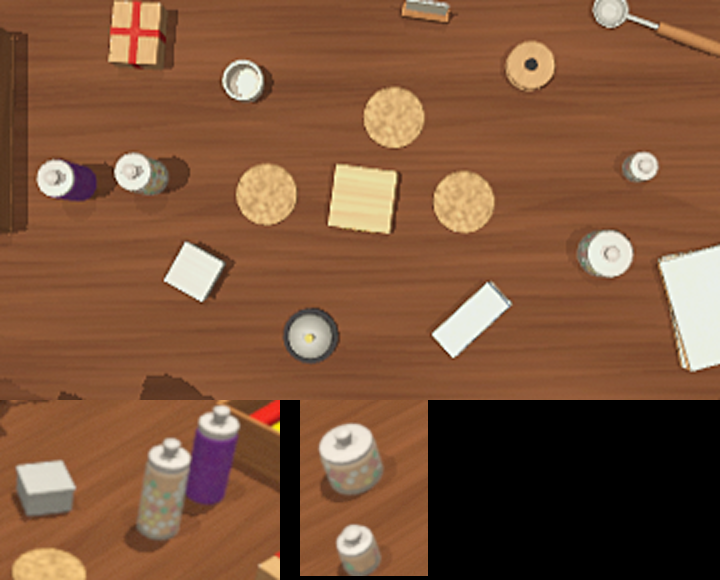

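The clear jar full of sweets (top 180,207) is the tall jar; the purple one at (140,210) is the look-alike and stays alone. I checked this in the crop. Base heights fit to within 2 mm of 0, as they should.

```bash
cat > go.py <<'E'
import sys
from h import *
"go.py x y z phi_deg : shift/roll from the present pose"
x,y,z,ph=map(float,sys.argv[1:5]); o=monitor.get_obs()
Q=R.from_quat(o['orientation']).as_matrix(); p=np.array(o['ee_pos'])
f=np.degrees(np.arctan2(Q[1,1],Q[0,1])); roll=(f-ph+90)%180-90
d=Q.T@([x,y,z]-p)
print('t',round(o['t'],2),'pos',np.round(p,4),'phi',round(f,1),'tilt',round(np.degrees(np.arccos(-Q[2,2])),2),'w',round(o['width'],4),'q6',round(o['joint_positions'][5],2))
print('shift',np.round(d,4),'roll',round(roll,1),'dist',round(np.linalg.norm(d),3))
E
python3 go.py .3903 .2864 .12 59.9
```

```text
t 2.7 pos [0.1404 0.5059 0.2267] phi 74.5 tilt 0.01 w 0.0918 q6 -0.15
shift [-0.2995 -0.1447  0.1067] roll 14.6 dist 0.349
```

Emit:
carry_out --pt "-0.2995 -0.1447 0.1067 14.6 0.0918" --pt "-0.2995 -0.1447 0.1067 14.6 0.0918" --pt "-0.2995 -0.1447 0.1067 14.6 0.0918" --pt "-0.2995 -0.1447 0.1067 14.6 0.0918" --pt "-0.2995 -0.1447 0.1067 14.6 0.0918" --pt "-0.2995 -0.1447 0.1067 14.6 0.0918" --pt "-0.2995 -0.1447 0.1067 14.6 0.0918" --pt "-0.2995 -0.1447 0.1067 14.6 0.0918" --pt "-0.2995 -0.1447 0.1067 14.6 0.0918" --pt "-0.2995 -0.1447 0.1067 14.6 0.0918"

```text
t: 3.53
ee_pos: [0.3924, 0.2838, 0.1188]
orientation: [0.262, 0.965, -0.001, -0.0]
ft_force: [0.6, 0.7, 0.7]
width: 0.0919
grip_force: 0.0
```

```bash
python3 go.py .3903 .2864 .006 59.9; python3 - <<'E'
from h import *
p=shoot('wrist');cv2.imwrite('pics/w1.png',p['color'])
d=finder.regions_of('tin_mid',p);print([(x['score'],x['box']) for x in d])
if d: print(np.round(fit('tin_mid',[(p,d[0]['region'])],(.3903,.2864),0,1.0447),4))
E
```

```text
t 3.53 pos [0.3924 0.2838 0.1188] phi 59.6 tilt 0.09 w 0.0919 q6 -0.57
shift [0.0031 0.0013 0.1128] roll -0.3 dist 0.113
[(0.68, [233.0, 160.1, 96.5, 97.7])]
[0.3906 0.2846 0.     1.0513 0.031 ]
```

Emit:
carry_out --pt "0 0 0.038 0 0.0918" --pt "0 0 0.076 0 0.0918" --pt "0 0 0.1 0 0.0918" --pt "0 0 0.114 0 0.0918" --pt "0 0 0.114 0 0.0918" --pt "0 0 0.114 0 0.04" --pt "0 0 0.114 0 0.04" --pt "0 0 0.114 0 0.04" --pt "0 0 0.114 0 0.04" --pt "0 0 0.114 0 0.04" --grip_force 25

```text
t: 4.47
ee_pos: [0.3906, 0.2866, 0.007]
orientation: [0.26, 0.966, 0.001, 0.001]
ft_force: [-1.2, 0.9, 4.8]
width: 0.0636
grip_force: 25.1
```

Emit:
carry_out --pt "0 0 0 0 0.04" --pt "0 0 0 0 0.04" --pt "0 0 0 0 0.04" --pt "0 0 -0.03 0 0.04" --pt "0 0 -0.07 0 0.04" --pt "0 0 -0.1 0 0.04" --pt "0 0 -0.1 0 0.04" --pt "0 0 -0.1 0 0.04"

```text
t: 5.13
ee_pos: [0.3912, 0.2867, 0.1076]
orientation: [0.26, 0.966, 0.001, 0.002]
ft_force: [-0.7, 0.9, -1.8]
width: 0.0635
grip_force: 25.0
```

```bash
python3 go.py .4926 .0426 .105 81.6
```

```text
t 5.13 pos [0.3912 0.2867 0.1076] phi 59.9 tilt 0.24 w 0.0635 q6 -0.57
shift [-0.2103 -0.1603  0.0025] roll -21.7 dist 0.264
```

Emit:
carry_out --pt "-0.03 -0.022 0 -4 0.04" --pt "-0.06 -0.045 0 -8 0.04" --pt "-0.09 -0.068 0 -12 0.04" --pt "-0.12 -0.091 0 -16 0.04" --pt "-0.15 -0.114 0 -20 0.04" --pt "-0.18 -0.137 0 -21.7 0.04" --pt "-0.2 -0.153 0 -21.7 0.04" --pt "-0.2103 -0.1603 0 -21.7 0.04" --pt "-0.2103 -0.1603 0 -21.7 0.04" --pt "-0.2103 -0.1603 0 -21.7 0.04"

```text
t: 5.97
ee_pos: [0.4908, 0.0423, 0.1048]
orientation: [0.074, 0.997, 0.0, -0.001]
ft_force: [-1.0, -0.7, -2.3]
width: 0.0636
grip_force: 25.0
```

Emit:
carry_out --pt "0 0 0 0 0.04" --pt "0 0 0 0 0.04" --pt "0 0 0 0 0.04"

```text
t: 6.22
ee_pos: [0.4912, 0.0434, 0.1059]
orientation: [0.072, 0.997, 0.0, -0.0]
ft_force: [0.1, 0.1, -0.9]
width: 0.0637
grip_force: 25.0
```

```bash
python3 go.py .4926 .0426 .037 81.6;  python3 - <<'E'
from h import *
p=shoot('wrist');cv2.imwrite('pics/w2.png',p['color'])
for n in ('plinth','tin_mid'):
  d=finder.regions_of(n,p);print(n,[(x['score'],x['box']) for x in d])
E
```

```text
t 6.22 pos [0.4912 0.0434 0.1059] phi 81.7 tilt 0.03 w 0.0637 q6 -1.49
shift [-0.0015 -0.0006  0.0689] roll 0.1 dist 0.069
plinth [(0.74, [199.8, 147.8, 148.0, 66.6])]
tin_mid [(0.89, [195.5, 207.2, 175.0, 157.8])]
```

View pics/w2.png

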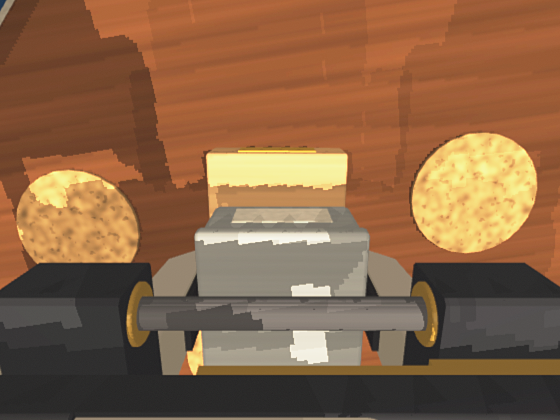

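The wrist view shows the tin held square over the plinth: the tin's columns run 195–370 and the plinth's 200–347, edges parallel.

Emit:
carry_out --pt "-0.001 0 0.03 0 0.04" --pt "-0.001 0 0.055 0 0.04" --pt "-0.001 0 0.065 0 0.04" --pt "-0.001 0 0.069 0 0.04" --pt "-0.001 0 0.069 0 0.04" --pt "-0.001 0 0.069 0 0.04" --pt "-0.001 0 0.069 0 0.085" --pt "-0.001 0 0.069 0 0.085" --pt "-0.001 0 0.069 0 0.085" --pt "-0.001 0 0.069 0 0.085"

```text
t: 7.2
ee_pos: [0.4931, 0.042, 0.0374]
orientation: [0.073, 0.997, 0.0, 0.0]
ft_force: [-0.4, -0.4, -0.0]
width: 0.0837
grip_force: 0.0
```

Emit:
carry_out --pt "0 0 0 0 0.085" --pt "0 0 -0.03 0 0.085" --pt "0 0 -0.07 0 0.085" --pt "0 0 -0.11 0 0.085" --pt "0 0 -0.14 0 0.085" --pt "0 0 -0.16 0 0.085" --pt "0 0 -0.16 0 0.085" --pt "0 0 -0.16 0 0.085"

```text
t: 7.87
ee_pos: [0.4932, 0.042, 0.1979]
orientation: [0.073, 0.997, 0.0, 0.001]
ft_force: [0.3, 0.5, 0.3]
width: 0.0851
grip_force: 0.0
```

```bash
cat > chk.py <<'E'
import sys
from h import *
"chk.py label x y z yaw : fit the nearest region in top and scene to the model"
n=sys.argv[1];x,y,z,a=map(float,sys.argv[2:6])
v=[]
for c in ('top','scene'):
    p=shoot(c); q=proj(p,[[x,y,z+MID[n]]])[0]; d=near(finder.regions_of(n,p),q)
    if d: v.append((p,d['region'])); print(c,round(d['score'],2),np.round(fit(n,[v[-1]],(x,y),z,a if a else None),4))
    else: print(c,'none')
E
python3 go.py .531 -.3632 .12 60; python3 chk.py tin_mid .4926 .0426 .03 -.147
```

```text
t 7.87 pos [0.4932 0.042  0.1979] phi 81.6 tilt 0.15 w 0.0851 q6 -1.49
shift [-0.0965 -0.3953  0.078 ] roll 21.6 dist 0.414
top none
scene 0.76 [ 0.4948  0.0432  0.03   -0.2096  0.0551]
```

Emit:
carry_out --pt "-0.009 -0.038 0 4 0.085" --pt "-0.018 -0.076 0 8 0.085" --pt "-0.027 -0.114 0 12 0.085" --pt "-0.036 -0.152 0 16.6 0.085" --pt "-0.045 -0.19 0 16.6 0.085" --pt "-0.055 -0.228 0 16.6 0.085" --pt "-0.065 -0.266 0 16.6 0.085" --pt "-0.074 -0.304 0 16.6 0.085" --pt "-0.083 -0.342 0 16.6 0.085" --pt "-0.0925 -0.38 0.02 16.6 0.085"

```text
t: 8.9
ee_pos: [0.5293, -0.3486, 0.1799]
orientation: [0.217, 0.976, -0.001, 0.002]
ft_force: [-0.1, -0.3, 0.8]
width: 0.0852
grip_force: 0.0
```

Emit:
carry_out --pt "0 0 0 0 0.085" --pt "0 0 0 0 0.085" --pt "0 0 0 0 0.085"

```text
t: 9.15
ee_pos: [0.528, -0.3448, 0.1766]
orientation: [0.217, 0.976, 0.001, -0.001]
ft_force: [0.6, 0.6, -0.0]
width: 0.0851
grip_force: 0.0
```

```bash
python3 go.py .5315 -.363 .01 65;  python3 - <<'E'
from h import *
p=shoot('wrist')
for n,xy in (('small_jar_mid',(.531,-.363)),('wide_jar_mid',(.408,-.305))):
  d=finder.regions_of(n,p);print(n,[(x['score'],x['box']) for x in d], proj(p,[[*xy,MID[n]]]))
  if d: print(np.round(fit(n,[(p,d[0]['region'])],xy,0),4))
E
```

```text
t 9.15 pos [ 0.528  -0.3448  0.1766] phi 65.0 tilt 0.18 w 0.0851 q6 -1.83
shift [-0.0114 -0.0152  0.1665] roll -0.0 dist 0.168
small_jar_mid [(0.95, [239.0, 176.7, 48.8, 54.4])] [[262.79716846 205.41513465]]
[ 0.5315 -0.3628  0.      0.      0.1076]
wide_jar_mid [(0.82, [210.0, 0.0, 94.2, 79.2])] [[259.90776937  27.73712038]]
[ 0.407  -0.3057  0.      0.      0.0317]
```

Emit:
carry_out --pt "-0.0114 -0.0152 0.03 0 0.085" --pt "-0.0114 -0.0152 0.065 0 0.085" --pt "-0.0114 -0.0152 0.1 0 0.085" --pt "-0.0114 -0.0152 0.135 0 0.085" --pt "-0.0114 -0.0152 0.157 0 0.085" --pt "-0.0114 -0.0152 0.1665 0 0.085" --pt "-0.0114 -0.0152 0.1665 0 0.085" --pt "-0.0114 -0.0152 0.1665 0 0.02" --pt "-0.0114 -0.0152 0.1665 0 0.02" --pt "-0.0114 -0.0152 0.1665 0 0.02" --grip_force 20

```text
t: 10.13
ee_pos: [0.5336, -0.3647, 0.0139]
orientation: [0.216, 0.976, -0.001, 0.002]
ft_force: [0.7, 0.2, 0.1]
width: 0.0696
grip_force: 0.0
```

Emit:
carry_out --pt "0 0 0 0 0.02" --pt "0 0 0 0 0.02" --pt "0 0 0 0 0.02" --pt "0 0 0 0 0.02" --pt "0 0 0 0 0.02"

```text
t: 10.55
ee_pos: [0.5324, -0.3641, 0.0118]
orientation: [0.217, 0.976, -0.0, 0.0]
ft_force: [-0.8, 0.3, 3.2]
width: 0.0417
grip_force: 20.0
```

Emit:
carry_out --pt "0 0 -0.03 0 0.02" --pt "0 0 -0.07 0 0.02" --pt "0 0 -0.11 0 0.02" --pt "0 0 -0.14 0 0.02" --pt "0 0 -0.16 0 0.02" --pt "0 0 -0.16 0 0.02" --pt "0 0 -0.16 0 0.02"

```text
t: 11.13
ee_pos: [0.5326, -0.3642, 0.1723]
orientation: [0.217, 0.976, -0.0, 0.001]
ft_force: [-0.7, -0.1, -0.8]
width: 0.0415
grip_force: 20.0
```

```bash
python3 go.py .4938 .0428 .17 65
```

```text
t 11.13 pos [ 0.5326 -0.3642  0.1723] phi 65.0 tilt 0.11 w 0.0415 q6 -1.85
shift [0.2073 0.3524 0.0018] roll -0.0 dist 0.409
```

Emit:
carry_out --pt "0.01 0.018 0 0 0.02" --pt "0.027 0.046 0 0 0.02" --pt "0.046 0.078 0 0 0.02" --pt "0.065 0.11 0 0 0.02" --pt "0.084 0.142 0 0 0.02" --pt "0.103 0.175 0 0 0.02" --pt "0.122 0.207 0 0 0.02" --pt "0.141 0.24 0 0 0.02" --pt "0.16 0.272 0 0 0.02" --pt "0.178 0.302 0 0 0.02"

```text
t: 11.97
ee_pos: [0.4969, -0.0129, 0.1695]
orientation: [0.217, 0.976, 0.0, -0.002]
ft_force: [0.5, -0.1, -0.5]
width: 0.0417
grip_force: 20.0
```

Emit:
carry_out --pt "0.012 0.02 0 0 0.02" --pt "0.022 0.038 0 0 0.02" --pt "0.028 0.048 0 0 0.02" --pt "0.0293 0.0504 0 0 0.02" --pt "0.0293 0.0504 0 0 0.02" --pt "0.0293 0.0504 0 0 0.02"

```text
t: 12.47
ee_pos: [0.4935, 0.0422, 0.1709]
orientation: [0.217, 0.976, -0.0, -0.0]
ft_force: [0.8, -0.2, -1.3]
width: 0.0416
grip_force: 20.0
```

```bash
python3 go.py .4938 .0428 .0818 65;  python3 - <<'E'
from h import *
p=shoot('wrist');cv2.imwrite('pics/w3.png',p['color'])
d=finder.regions_of('tin_mid',p);print([(x['score'],x['box']) for x in d])
E
python3 chk.py tin_mid .4926 .0426 .03 -.147
```

```text
t 12.47 pos [0.4935 0.0422 0.1709] phi 65.0 tilt 0.06 w 0.0416 q6 -1.2
shift [-0.0001  0.0007  0.0891] roll -0.0 dist 0.089
[(0.83, [226.8, 151.6, 106.8, 87.5])]
top none
scene 0.76 [ 0.4943  0.0434  0.03   -0.2059  0.0775]
```

View pics/w3.png

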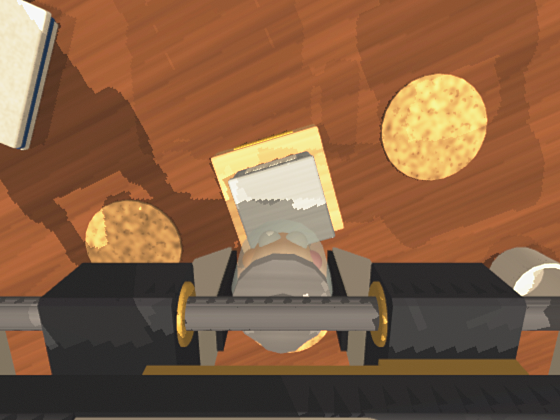

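The jar hangs upright over the tin (lid around 285,190), and the tin sits square on the plinth.

Emit:
carry_out --pt "0 0.0007 0.03 0 0.02" --pt "0 0.0007 0.06 0 0.02" --pt "0 0.0007 0.078 0 0.02" --pt "0 0.0007 0.085 0 0.02" --pt "0 0.0007 0.0891 0 0.02" --pt "0 0.0007 0.0891 0 0.02" --pt "0 0.0007 0.0891 0 0.02" --pt "0 0.0007 0.0891 0 0.07" --pt "0 0.0007 0.0891 0 0.07" --pt "0 0.0007 0.0891 0 0.07"

```text
t: 13.6
ee_pos: [0.4944, 0.0437, 0.0832]
orientation: [0.217, 0.976, 0.0, 0.001]
ft_force: [-0.4, -0.0, 0.3]
width: 0.0572
grip_force: 0.0
```

Emit:
carry_out --pt "0 0 0 0 0.085" --pt "0 0 0 0 0.085" --pt "0 0 -0.03 0 0.085" --pt "0 0 -0.07 0 0.085" --pt "0 0 -0.11 0 0.085" --pt "0 0 -0.13 0 0.085" --pt "0 0 -0.13 0 0.085"

```text
t: 14.18
ee_pos: [0.4964, 0.0436, 0.2176]
orientation: [0.216, 0.976, 0.001, 0.005]
ft_force: [0.5, -1.0, 0.1]
width: 0.0849
grip_force: 0.0
```

```bash
python3 chk.py small_jar_mid .4936 .0425 .07 0; python3 go.py .667 .213 .15 112
```

```text
top none
scene 0.6 [0.495  0.0438 0.07   0.     0.1091]
t 14.38 pos [0.493  0.0437 0.2112] phi 65.0 tilt 0.14 w 0.0848 q6 -1.2
shift [-0.0862  0.227   0.0608] roll -47.0 dist 0.25
```

Emit:
carry_out --pt "-0.014 0.036 0.0 4 0.085" --pt "-0.027 0.072 0.0 8 0.085" --pt "-0.041 0.108 0.0 13 0.085" --pt "-0.055 0.144 0.01 18 0.085" --pt "-0.069 0.18 0.03 23 0.085" --pt "-0.082 0.215 0.05 25 0.085" --pt "-0.0862 0.227 0.0608 25 0.085" --pt "-0.0862 0.227 0.0608 25 0.085" --pt "-0.0862 0.227 0.0608 25 0.085" --pt "-0.0862 0.227 0.0608 25 0.085"

```text
t: 15.22
ee_pos: [0.6673, 0.2122, 0.1512]
orientation: [0.423, 0.906, -0.001, -0.001]
ft_force: [-0.7, 0.0, 0.9]
width: 0.0849
grip_force: 0.0
```

```bash
python3 - <<'E'
from h import *
p=shoot('wrist')
n,xy='cup_mid',(.667,.213)
d=finder.regions_of(n,p);print(n,[(x['score'],x['box']) for x in d], proj(p,[[*xy,MID[n]]]))
if d: print(np.round(fit(n,[(p,d[0]['region'])],xy,0),4))
E
python3 go.py .667 .213 .008 40
```

```text
cup_mid [(0.66, [242.7, 162.2, 76.5, 78.6])] [[281.91904936 197.09202964]]
[0.6666 0.212  0.     0.     0.028 ]
t 15.32 pos [0.6678 0.212  0.1529] phi 39.9 tilt 0.07 w 0.0851 q6 -0.5
shift [ 1.400e-03 -1.000e-04  1.449e-01] roll -0.1 dist 0.145
```

Emit:
carry_out --pt "0 0 0.035 0 0.085" --pt "0 0 0.07 0 0.085" --pt "0 0 0.105 0 0.085" --pt "0 0 0.13 0 0.085" --pt "0 0 0.142 0 0.085" --pt "0 0 0.142 0 0.085" --pt "0 0 0.142 0 0.03" --pt "0 0 0.142 0 0.03" --pt "0 0 0.142 0 0.03" --pt "0 0 0.142 0 0.03" --grip_force 20

```text
t: 16.15
ee_pos: [0.669, 0.2131, 0.0119]
orientation: [0.423, 0.906, 0.001, 0.001]
ft_force: [-1.6, -1.2, 0.8]
width: 0.0626
grip_force: 0.6
```

Emit:
carry_out --pt "0 0 0 0 0.03" --pt "0 0 0 0 0.03" --pt "0 0 0 0 0.03" --pt "0 0 0 0 0.03" --pt "0 0 -0.03 0 0.03" --pt "0 0 -0.07 0 0.03" --pt "0 0 -0.1 0 0.03" --pt "0 0 -0.12 0 0.03" --pt "0 0 -0.12 0 0.03" --pt "0 0 -0.12 0 0.03"

```text
t: 16.98
ee_pos: [0.6684, 0.2131, 0.1309]
orientation: [0.423, 0.906, 0.001, 0.001]
ft_force: [0.1, -0.2, -1.1]
width: 0.057
grip_force: 20.0
```

```bash
python3 go.py .6135 -.0068 .13 68
```

```text
t 16.98 pos [0.6684 0.2131 0.1309] phi 40.0 tilt 0.15 w 0.057 q6 -0.5
shift [-0.1332 -0.1834  0.0006] roll -28.0 dist 0.227
```

Emit:
carry_out --pt "-0.015 -0.021 0 -4 0.03" --pt "-0.035 -0.048 0 -9 0.03" --pt "-0.055 -0.076 0 -14 0.03" --pt "-0.075 -0.103 0 -19 0.03" --pt "-0.095 -0.131 0 -24 0.03" --pt "-0.115 -0.158 0 -28 0.03" --pt "-0.128 -0.176 0 -28 0.03" --pt "-0.1332 -0.1834 0 -28 0.03" --pt "-0.1332 -0.1834 0 -28 0.03" --pt "-0.1332 -0.1834 0 -28 0.03"

```text
t: 17.82
ee_pos: [0.6126, -0.0065, 0.1285]
orientation: [0.191, 0.982, 0.0, -0.001]
ft_force: [0.8, 0.8, -0.3]
width: 0.0569
grip_force: 20.0
```

Emit:
carry_out --pt "0 0 0 0 0.03" --pt "0 0 0 0 0.03"

```text
t: 17.98
ee_pos: [0.6131, -0.0054, 0.1292]
orientation: [0.19, 0.982, 0.0, -0.0]
ft_force: [-0.8, 1.0, -1.3]
width: 0.0574
grip_force: 20.0
```

```bash
python3 go.py .6135 -.0068 .015 68
```

```text
t 17.98 pos [ 0.6131 -0.0054  0.1292] phi 68.1 tilt 0.04 w 0.0574 q6 -1.32
shift [-0.001  -0.0012  0.1142] roll 0.1 dist 0.114
```

Emit:
carry_out --pt "-0.001 -0.001 0.035 0 0.03" --pt "-0.001 -0.001 0.07 0 0.03" --pt "-0.001 -0.001 0.098 0 0.03" --pt "-0.001 -0.001 0.11 0 0.03" --pt "-0.001 -0.001 0.115 0 0.03" --pt "-0.001 -0.001 0.115 0 0.03" --pt "-0.001 -0.001 0.115 0 0.03" --pt "-0.001 -0.001 0.115 0 0.08" --pt "-0.001 -0.001 0.115 0 0.08" --pt "-0.001 -0.001 0.115 0 0.08"

```text
t: 18.82
ee_pos: [0.6142, -0.0081, 0.0154]
orientation: [0.191, 0.982, 0.0, 0.001]
ft_force: [-0.6, -0.5, 0.3]
width: 0.0726
grip_force: 0.0
```

Emit:
carry_out --pt "0 0 0 0 0.08" --pt "0 0 0 0 0.08" --pt "0 0 -0.03 0 0.08" --pt "0 0 -0.07 0 0.08" --pt "0 0 -0.11 0 0.08" --pt "0 0 -0.15 0 0.0918" --pt "0 0 -0.19 0 0.0918" --pt "0 0 -0.2 0 0.0918" --pt "0 0 -0.2 0 0.0918"

```text
t: 19.57
ee_pos: [0.6154, -0.0085, 0.2193]
orientation: [0.191, 0.982, 0.0, 0.004]
ft_force: [0.2, 0.5, -0.2]
width: 0.0914
grip_force: 0.0
```

```bash
python3 chk.py cup_mid .6135 -.0068 .004 0; python3 go.py .4075 -.3055 .20 65
```

```text
top 0.73 [ 6.007e-01 -2.000e-04  4.000e-03  0.000e+00  5.430e-01]
scene 0.91 [ 0.6141 -0.0066  0.004   0.      0.056 ]
t 19.77 pos [ 0.6126 -0.0082  0.2125] phi 68.0 tilt 0.22 w 0.0918 q6 -1.32
shift [ 0.0786 -0.3525  0.0131] roll 3.0 dist 0.361
```

Emit:
carry_out --pt "0.008 -0.035 0 6.8 0.0918" --pt "0.016 -0.07 0 13.6 0.0918" --pt "0.024 -0.106 0 20.4 0.0918" --pt "0.032 -0.142 0 27.2 0.0918" --pt "0.04 -0.178 0 34 0.0918" --pt "0.048 -0.214 0 40.8 0.0918" --pt "0.056 -0.25 0 47.6 0.0918" --pt "0.064 -0.286 0.0 54.4 0.0918" --pt "0.071 -0.32 0.01 61.2 0.0918" --pt "0.0786 -0.3525 0.0131 68 0.0918"

```text
t: 20.6
ee_pos: [0.4064, -0.3063, 0.199]
orientation: [0.709, 0.705, 0.0, -0.002]
ft_force: [0.0, 0.3, -1.2]
width: 0.0917
grip_force: 0.0
```

Emit:
carry_out --pt "0 0 0 0 0.0918" --pt "0 0 0 0 0.0918" --pt "0 0 0 0 0.0918"

```text
t: 20.85
ee_pos: [0.4084, -0.305, 0.2005]
orientation: [0.707, 0.707, 0.0, -0.001]
ft_force: [-0.2, -0.1, 0.1]
width: 0.0917
grip_force: 0.0
```

```bash
python3 - <<'E'
from h import *
p=shoot('wrist')
n,xy='wide_jar_mid',(.4075,-.3055)
d=finder.regions_of(n,p);print(n,[(x['score'],x['box']) for x in d], proj(p,[[*xy,MID[n]]]))
if d: print(np.round(fit(n,[(p,d[0]['region'])],xy,0),4))
E
python3 go.py .4075 -.3055 .024 0
```

```text
wide_jar_mid [(0.66, [242.1, 148.8, 77.9, 82.5])] [[281.23503174 190.54081447]]
[ 0.4073 -0.3055  0.      0.      0.0451]
t 20.95 pos [ 0.4091 -0.3045  0.2011] phi 0.1 tilt 0.07 w 0.0918 q6 -0.79
shift [-0.0012 -0.0015  0.1771] roll 0.1 dist 0.177
```

Emit:
carry_out --pt "-0.0005 -0.001 0.035 0 0.0918" --pt "-0.0005 -0.001 0.07 0 0.0918" --pt "-0.0005 -0.001 0.105 0 0.0918" --pt "-0.0005 -0.001 0.135 0 0.0918" --pt "-0.0005 -0.001 0.16 0 0.0918" --pt "-0.0005 -0.001 0.175 0 0.0918" --pt "-0.0005 -0.001 0.175 0 0.0918" --pt "-0.0005 -0.001 0.175 0 0.0918" --pt "-0.0005 -0.001 0.175 0 0.05" --pt "-0.0005 -0.001 0.175 0 0.05" --grip_force 30

```text
t: 21.78
ee_pos: [0.4086, -0.3065, 0.028]
orientation: [0.707, 0.707, 0.0, 0.001]
ft_force: [-0.4, -0.2, 0.2]
width: 0.0827
grip_force: 0.0
```

Emit:
carry_out --pt "0 0 0 0 0.05" --pt "0 0 0 0 0.05" --pt "0 0 0 0 0.05" --pt "0 0 0 0 0.05" --pt "0 0 -0.03 0 0.05" --pt "0 0 -0.06 0 0.05" --pt "0 0 -0.09 0 0.05" --pt "0 0 -0.11 0 0.05" --pt "0 0 -0.11 0 0.05" --pt "0 0 -0.11 0 0.05"

```text
t: 22.62
ee_pos: [0.4075, -0.3062, 0.1367]
orientation: [0.707, 0.707, 0.0, 0.001]
ft_force: [-0.0, 0.1, -4.6]
width: 0.0671
grip_force: 30.0
```

```bash
python3 go.py .4873 -.1077 .135 0
```

```text
t 22.62 pos [ 0.4075 -0.3062  0.1367] phi -0.0 tilt 0.07 w 0.0671 q6 -0.79
shift [0.1985 0.0797 0.0016] roll -0.0 dist 0.214
```

Emit:
carry_out --pt "0.015 0.006 0 0 0.05" --pt "0.04 0.016 0 0 0.05" --pt "0.07 0.028 0 0 0.05" --pt "0.1 0.04 0 0 0.05" --pt "0.13 0.052 0 0 0.05" --pt "0.16 0.064 0 0 0.05" --pt "0.185 0.074 0 0 0.05" --pt "0.1985 0.0797 0 0 0.05" --pt "0.1985 0.0797 0 0 0.05" --pt "0.1985 0.0797 0 0 0.05"

```text
t: 23.45
ee_pos: [0.4862, -0.1067, 0.1345]
orientation: [0.707, 0.708, -0.001, -0.002]
ft_force: [-0.2, -1.0, -4.4]
width: 0.0674
grip_force: 30.0
```

Emit:
carry_out --pt "0 0 0 0 0.05" --pt "0 0 0 0 0.05"

```text
t: 23.62
ee_pos: [0.4866, -0.1084, 0.1357]
orientation: [0.708, 0.707, -0.0, -0.001]
ft_force: [-0.3, 0.0, -3.8]
width: 0.0676
grip_force: 30.0
```

```bash
python3 go.py .4873 -.1077 .0305 0
```

```text
t 23.62 pos [ 0.4866 -0.1084  0.1357] phi -0.1 tilt 0.1 w 0.0676 q6 -0.37
shift [0.0007 0.0009 0.1052] roll -0.1 dist 0.105
```

Emit:
carry_out --pt "0.0005 0.0007 0.035 0 0.05" --pt "0.0005 0.0007 0.065 0 0.05" --pt "0.0005 0.0007 0.09 0 0.05" --pt "0.0005 0.0007 0.1 0 0.05" --pt "0.0005 0.0007 0.106 0 0.05" --pt "0.0005 0.0007 0.106 0 0.05" --pt "0.0005 0.0007 0.106 0 0.05" --pt "0.0005 0.0007 0.106 0 0.0918" --pt "0.0005 0.0007 0.106 0 0.0918" --pt "0.0005 0.0007 0.106 0 0.0918"

```text
t: 24.45
ee_pos: [0.4888, -0.1075, 0.0314]
orientation: [0.707, 0.707, 0.0, 0.001]
ft_force: [0.8, -0.4, -0.1]
width: 0.0831
grip_force: 0.0
```

Emit:
carry_out --pt "0 0 0 0 0.0918" --pt "0 0 0 0 0.0918" --pt "0 0 -0.03 0 0.0918" --pt "0 0 -0.07 0 0.0918" --pt "0 0 -0.11 0 0.0918" --pt "0 0 -0.15 0 0.0918" --pt "0 0 -0.19 0 0.0918" --pt "0 0 -0.22 0 0.0918" --pt "0 0 -0.22 0 0.0918"

```text
t: 25.2
ee_pos: [0.4907, -0.1081, 0.2574]
orientation: [0.707, 0.707, 0.003, 0.006]
ft_force: [-0.4, -0.3, 0.3]
width: 0.0919
grip_force: 0.0
```

```bash
python3 chk.py wide_jar_mid .4873 -.1077 .004 0; python3 go.py .5318 .355 .25 0
```

```text
top none
scene none
t 25.4 pos [ 0.4873 -0.1069  0.2493] phi -0.0 tilt 0.13 w 0.0921 q6 -0.37
shift [ 4.619e-01  4.440e-02 -4.000e-04] roll -0.0 dist 0.464
```

Emit:
carry_out --pt "0.035 0.003 0 0 0.0918" --pt "0.073 0.007 0 0 0.0918" --pt "0.111 0.011 0 0 0.0918" --pt "0.15 0.015 0 0 0.0918" --pt "0.188 0.019 0 0 0.0918" --pt "0.226 0.022 0 0 0.0918" --pt "0.264 0.026 0 0 0.0918" --pt "0.302 0.03 0 0 0.0918" --pt "0.341 0.033 0 0 0.0918" --pt "0.379 0.037 0 0 0.0918"

```text
t: 26.23
ee_pos: [0.5241, 0.2737, 0.2484]
orientation: [0.707, 0.707, -0.002, -0.001]
ft_force: [0.5, -0.2, 0.5]
width: 0.0918
grip_force: 0.0
```

Emit:
carry_out --pt "0.035 0.003 0 0 0.0918" --pt "0.065 0.006 0 0 0.0918" --pt "0.0829 0.0074 0 0 0.0918" --pt "0.0829 0.0074 0 0 0.0918" --pt "0.0829 0.0074 0 0 0.0918" --pt "0.0829 0.0074 0 0 0.0918"

```text
t: 26.73
ee_pos: [0.5322, 0.3539, 0.249]
orientation: [0.707, 0.707, -0.001, -0.0]
ft_force: [-0.1, 0.2, -0.8]
width: 0.0919
grip_force: 0.0
```

```bash
python3 go.py .5318 .355 .074 0; python3 - <<'E'
from h import *
p=shoot('wrist');cv2.imwrite('pics/w4.png',p['color'])
n,xy='tall_jar_mid',(.5318,.355)
d=finder.regions_of(n,p);print(n,[(x['score'],x['box']) for x in d], proj(p,[[*xy,MID[n]]]))
q=near(d,proj(p,[[*xy,MID[n]]])[0],40)
if q: print(np.round(fit(n,[(p,q['region'])],xy,0),4))
E
```

```text
t 26.73 pos [0.5322 0.3539 0.249 ] phi -0.0 tilt 0.17 w 0.0919 q6 0.47
shift [1.40e-03 1.00e-04 1.75e-01] roll -0.0 dist 0.175
tall_jar_mid [(0.84, [250.4, 145.6, 63.7, 74.7]), (0.6, [237.4, 13.9, 62.9, 80.2])] [[282.09789989 182.08279336]]
[0.5303 0.3554 0.     0.     0.0498]
```

View pics/w4.png

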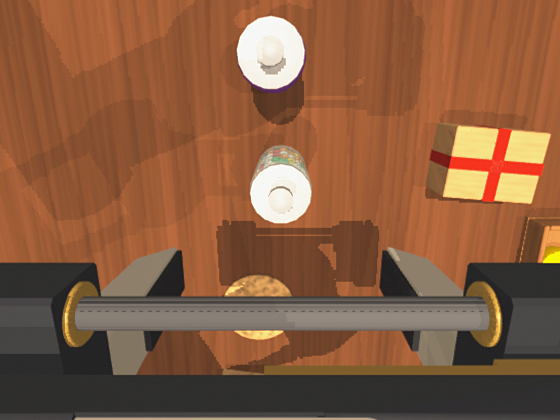

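The clear jar with visible sweets is centred at (280,190) between the fingers. The purple one is at (270,55), off the fingers' line. I descend on the clear jar.

Emit:
carry_out --pt "0.0012 -0.0005 0.035 0 0.0918" --pt "0.0012 -0.0005 0.07 0 0.0918" --pt "0.0012 -0.0005 0.105 0 0.0918" --pt "0.0012 -0.0005 0.135 0 0.0918" --pt "0.0012 -0.0005 0.16 0 0.0918" --pt "0.0012 -0.0005 0.174 0 0.0918" --pt "0.0012 -0.0005 0.174 0 0.0918" --pt "0.0012 -0.0005 0.174 0 0.0918" --pt "0.0012 -0.0005 0.174 0 0.04" --pt "0.0012 -0.0005 0.174 0 0.04" --grip_force 30

```text
t: 27.67
ee_pos: [0.5331, 0.3561, 0.0786]
orientation: [0.707, 0.707, 0.002, 0.0]
ft_force: [0.3, -0.4, 0.4]
width: 0.0826
grip_force: 0.0
```

Emit:
carry_out --pt "0 0 0 0 0.04" --pt "0 0 0 0 0.04" --pt "0 0 0 0 0.04" --pt "0 0 0 0 0.04" --pt "0 0 0 0 0.04" --pt "0 0 -0.03 0 0.04" --pt "0 0 -0.06 0 0.04" --pt "0 0 -0.08 0 0.04" --pt "0 0 -0.08 0 0.04" --pt "0 0 -0.08 0 0.04"

```text
t: 28.5
ee_pos: [0.5321, 0.356, 0.1566]
orientation: [0.707, 0.707, 0.0, 0.0]
ft_force: [-0.2, 0.3, -4.6]
width: 0.0534
grip_force: 30.0
```

```bash
python3 go.py .503 .183 .155 0
```

```text
t 28.5 pos [0.5321 0.356  0.1566] phi -0.0 tilt 0.06 w 0.0534 q6 0.47
shift [-0.173  -0.0291  0.0015] roll -0.0 dist 0.175
```

Emit:
carry_out --pt "-0.012 -0.002 0 0 0.04" --pt "-0.034 -0.006 0 0 0.04" --pt "-0.06 -0.01 0 0 0.04" --pt "-0.086 -0.0145 0 0 0.04" --pt "-0.112 -0.019 0 0 0.04" --pt "-0.138 -0.023 0 0 0.04" --pt "-0.16 -0.027 0 0 0.04" --pt "-0.173 -0.0291 0 0 0.04" --pt "-0.173 -0.0291 0 0 0.04" --pt "-0.173 -0.0291 0 0 0.04"

```text
t: 29.33
ee_pos: [0.5025, 0.1828, 0.1554]
orientation: [0.708, 0.706, -0.001, -0.001]
ft_force: [-0.2, -0.2, -2.2]
width: 0.0535
grip_force: 30.0
```

Emit:
carry_out --pt "0 0 0 0 0.04" --pt "0 0 0 0 0.04" --pt "0 0 0 0 0.04"

```text
t: 29.58
ee_pos: [0.5029, 0.1839, 0.1563]
orientation: [0.707, 0.707, 0.0, -0.0]
ft_force: [-0.1, 0.0, -2.8]
width: 0.0537
grip_force: 30.0
```

```bash
python3 go.py .503 .183 .0806 0
```

```text
t 29.58 pos [0.5029 0.1839 0.1563] phi 0.1 tilt 0.02 w 0.0537 q6 0.21
shift [-0.0009  0.0002  0.0757] roll 0.1 dist 0.076
```

Emit:
carry_out --pt "-0.0005 0 0.03 0 0.04" --pt "-0.0005 0 0.055 0 0.04" --pt "-0.0005 0 0.068 0 0.04" --pt "-0.0005 0 0.073 0 0.04" --pt "-0.0005 0 0.0765 0 0.04" --pt "-0.0005 0 0.0765 0 0.04" --pt "-0.0005 0 0.0765 0 0.04" --pt "-0.0005 0 0.0765 0 0.04" --pt "-0.0005 0 0.0765 0 0.085" --pt "-0.0005 0 0.0765 0 0.085"

```text
t: 30.42
ee_pos: [0.5035, 0.1827, 0.0807]
orientation: [0.707, 0.707, 0.001, 0.0]
ft_force: [1.1, -0.0, 0.1]
width: 0.0626
grip_force: 0.0
```

Emit:
carry_out --pt "0 0 0 0 0.0918" --pt "0 0 0 0 0.0918" --pt "0 0 0 0 0.0918" --pt "0 0 -0.03 0 0.0918" --pt "0 0 -0.07 0 0.0918" --pt "0 0 -0.11 0 0.0918" --pt "0 0 -0.15 0 0.0918" --pt "0 0 -0.17 0 0.0918" --pt "0 0 -0.17 0 0.0918"

```text
t: 31.17
ee_pos: [0.5052, 0.183, 0.2558]
orientation: [0.707, 0.707, 0.005, 0.003]
ft_force: [-0.6, 0.0, -0.7]
width: 0.0922
grip_force: 0.0
```

```bash
python3 go.py .3 .45 .25 0
```

```text
t 31.17 pos [0.5052 0.183  0.2558] phi -0.0 tilt 0.61 w 0.0922 q6 0.2
shift [ 0.267  -0.2053  0.0042] roll -0.0 dist 0.337
```

Next I move the arm aside to clear the views, then check everything.

Emit:
carry_out --pt "0.03 -0.023 0 0 0.0918" --pt "0.06 -0.046 0 0 0.0918" --pt "0.09 -0.069 0 0 0.0918" --pt "0.12 -0.092 0 0 0.0918" --pt "0.15 -0.115 0 0 0.0918" --pt "0.18 -0.138 0 0 0.0918" --pt "0.21 -0.161 0 0 0.0918" --pt "0.24 -0.185 0 0 0.0918" --pt "0.265 -0.204 0 0 0.0918" --pt "0.265 -0.204 0 0 0.0918"

```text
t: 32.0
ee_pos: [0.2951, 0.4509, 0.249]
orientation: [0.705, 0.709, -0.001, -0.001]
ft_force: [-0.1, -0.7, 0.1]
width: 0.092
grip_force: 0.0
```

Emit:
carry_out --pt "0 0 0 0 0.0918" --pt "0 0 0 0 0.0918" --pt "0 0 0 0 0.0918"

```text
t: 32.25
ee_pos: [0.2997, 0.4465, 0.2497]
orientation: [0.708, 0.707, -0.0, 0.0]
ft_force: [0.2, -0.4, 0.2]
width: 0.092
grip_force: 0.0
```

```bash
for a in "tin_mid .4926 .0426 .03 -.147" "small_jar_mid .4936 .0425 .07 0" "tall_jar_mid .503 .183 .004 0" "wide_jar_mid .4873 -.1077 .004 0" "cup_mid .6135 -.0068 .004 0"; do echo $a; python3 chk.py $a; done; python3 - <<'E'
from h import *
im=[]
for c,(u,v) in (('top',(200,140)),('scene',(180,90))):
    im.append(cv2.resize(shoot(c)['color'][v:v+180,u:u+190],None,fx=2.1,fy=2.1,interpolation=cv2.INTER_CUBIC))
cv2.imwrite('pics/end.png',np.hstack(im)[:, :800])
E
```

```text
tin_mid .4926 .0426 .03 -.147
top 0.73 [ 0.4949  0.0438  0.03   -0.1572  0.4718]
scene 0.75 [ 0.4957  0.0428  0.03   -0.2218  0.3394]
small_jar_mid .4936 .0425 .07 0
top 0.45 [0.4955 0.046  0.07   0.     0.1319]
scene 0.86 [0.4934 0.0468 0.07   0.     0.1445]
tall_jar_mid .503 .183 .004 0
top 0.57 [0.5034 0.1827 0.004  0.     0.0618]
scene 0.79 [0.5017 0.1833 0.004  0.     0.0673]
wide_jar_mid .4873 -.1077 .004 0
top 0.91 [ 0.49   -0.1061  0.004   0.      0.0893]
scene 0.57 [ 0.4886 -0.1071  0.004   0.      0.0704]
cup_mid .6135 -.0068 .004 0
top 0.64 [ 0.6148 -0.006   0.004   0.      0.1159]
scene 0.79 [ 0.6146 -0.007   0.004   0.      0.0562]
```

View pics/end.png

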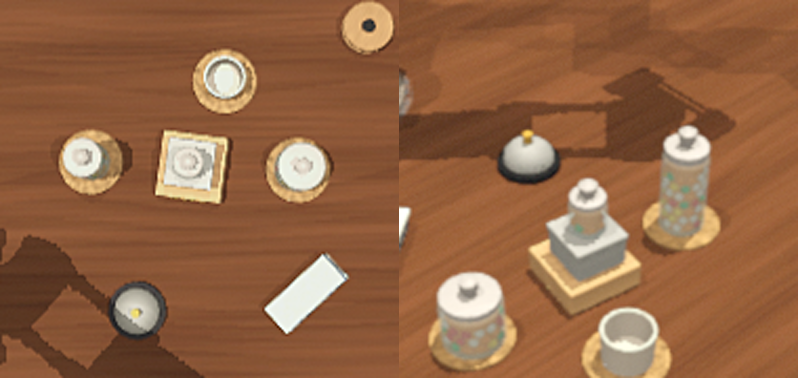

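Both views show all five things upright and centred. The fits put each within about 4 mm of where it should be, and the tin is square.

```bash
python3 -c "
from cell import r
print(r.sign_off())"
```

```text
the job is handed in; nothing more can be done
None
```

The display is set and handed in: in the last camera check all five pieces stood upright and released, within about 4 mm of their centres with the tin square, though the hand-in returned no verdict.

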